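# Lock a gas filter cartridge into its bayonet base

## Task

Take the blue gas filter cartridge and fit it into the round filter base: let its two lugs drop into the entry slots of the bayonet ring, press it down gently against the spring and twist it clockwise, about a quarter turn, until it clicks locked, then let go so that it stands upright and locked. Feel for the slots with a light hand, never lean hard on the base, and leave the black cartridge and the other things on the bench alone.

Things in the scene. Friction and masses are not known exactly. Their poses are not given: they have to be found in the camera images.
- cartridge_blue: Gas filter cartridge with a BLUE middle band, loose, upright on the bench, 0.12 to 0.21 kg, 138 mm tall. Origin: centre of its underside; z up, x along its lugs and wing. Spigot 41 mm diameter, z 0 to 32 mm, tapered to 36 mm over its lowest 4 mm; canister 47 mm diameter, z 32 to 108 mm; grey wing on top. It is the same turned by half a turn.
- wing (a point): Centre of the blue cartridge's grey grip wing, 123 mm above the underside. The wing is 42 mm long (x), 14 mm thick (y) and 30 mm tall (z 108 to 138 mm): grip it from above across its thickness, fingertips just above the canister's top. Carry the cartridge along the front of the bench or high: the grey instrument behind it stands 240 mm tall, the bottle stand 390 mm.
- lugs (a point): Mid-height of the blue cartridge's two steel bayonet lugs, on its axis, 14.5 mm above the underside. One lug points to +x, one to -x; each is 10 mm wide, 5 mm high (z 12 to 17 mm) and reaches 27 mm from the axis. Yellow ticks at the canister's upper edge stand above them.
- cartridge_black: A cartridge of the same shape with a BLACK middle band, loose, standing on the bench; not to be touched.
- filter_base: Filter base, fixed on the bench: on a thin black mat: white round housing 82 mm diameter, 79 mm tall with an open top, brass unions at its +y and -y sides. Origin: centre of its underside, z up. Cartridge underside above this origin: 68 mm lugs resting on the ring; 61 mm dropped into the slots, unpressed; under 54 mm lugs free to turn under the ring; 57 mm locked.
- mouth (a point): Centre of the bayonet ring's top, 80 mm above the base's underside. Bore 44 mm diameter, ring 9 mm thick, two through-slots 13 mm wide for the lugs. The slots lie 0.15 to 1.25 rad anticlockwise of the base's x axis (fixed in a run, not measured): see them (two yellow dots flank each) or feel: rest the lugs lightly on the ring and turn until they drop 7 mm.
- lock_level (a point): Lock pockets' ceiling, on the axis, 74 mm above the base's underside. Below the ring the lugs turn clockwise (from above) only; 80 degrees (1.40 rad) from each slot, under a red dot, its underside has a pocket 14 mm wide, 3 mm deep, with a stop wall right behind. Let go there, the spring lifts the lugs into the pockets. Sharp turning against the wall overloads it.
- well (a point): Top of the sprung floor plate at rest, on the axis, 61 mm above the base's underside. It pushes the cartridge's underside up: 4 N at the top, 0.7 N more per mm, travel 9.5 mm to a hard stop. Unpressed, a cartridge in the slots stays resting on it. The lugs clear the ring after 7 mm (about 9 N).
- vial_a: Sample vial, 28 mm diameter, 96 mm tall, red cap, standing at the right; origin at its underside; bystander.
- vial_b: Another such vial beside it; bystander.
- septa_jar: Small jar with a white lid, 46 mm diameter, 36 mm tall, at the left; origin at its underside; bystander.
- spanner: Open-end spanner lying flat, 122 x 24 x 4 mm, origin at the centre of its underside, long axis y; bystander.
- cap_box: Blue carton 61 x 80 x 40 mm at the left; origin at the centre of its underside; bystander.

How it is judged:
By the outcome, as a careful person would: the job done as asked, in the order asked, and still so for the second after the job is handed in, with the robot touching nothing.
It also fails if it takes over 72 s, if anything falls off the work surface, if the arm or the gripper's body presses on something with over 40 N, if the wrist force passes 120 N, or if a joint passes its speed limit or range.

## Robot

A 7-joint arm with a two-finger parallel gripper is mounted at the origin on a cart in front of the work surface, level with it; the furniture and walls round the work are solid. World frame = base frame: x ahead of the robot, y to its left, z up, the work surface at z = 0. Lengths are in m, angles in degrees, forces in N, time in s.
With the tool pointing down it reaches from about 0.425 to 0.875 m from the base axis. Payload 4.7 kg.
Tool frame: the origin (TCP) lies between the finger pads; the fingertips stand 17 mm ahead of it and the grasp point (between the pads) lies 2 mm behind it; z points along the fingers, y is the line along which they close (so a half turn about z gives the same grasp; the last joint's range is limited). The gripper opens to 87 mm and grips with 3 to 60 N. Pads are 19 mm wide; open, the fingers measure 117 mm over their backs; the gripper's body (75 mm by 190 mm) begins 51 mm behind the grasp point.
Start: joints at [68.188, 18.392, -4.016, 83.108, 1.295, 78.541, -3.26], TCP at [0.25, -0.6, 0.207] pointing down, gripper open.
Joint ranges: [-163.93, 163.93], [-17.29, 119.83], [-79.2, 71.16], [3.27, 140.29], [-89.18, 269.18], [5.43, 117.66], [-154.24, 154.24]. Speed limits (degrees/s): [147.25, 147.25, 180, 180, 180, 180, 180].

## Interface

Orientations are given as [roll, pitch, yaw] about the fixed x, y, z axes, in that order (R = Rz(yaw) Ry(pitch) Rx(roll)).
In Python, from cell import env, cams gives the robot as it stands.
- The arm moves only by the shell command python3 -m pendant 'ROWS' [FORCE]. ROWS is JSON, a list of rows, each an object of numbers: "tx", "ty", "tz": the shift along the tool's x, y, z each as a share of 0.05 m, from -1 to 1; "spin": the turn about the tool's z as a share of 4 degrees, from -1 to 1; "claw": the closure, from 0 (fully open) to 1 (shut). A call has 1 to 10 rows; each row shifts and turns the commanded pose from where the row before left it, along the tool's axes as they then stand; what a row does not reach is not made up. A row lasts 1/8 s, in which the tool goes at most 62.5 mm and 10.7 degrees, less where a joint would pass 70% of its speed; a pose out of reach is approached as far as the arm can. A call with a number of a shift or a turn outside -1 to 1 is refused whole. A call with a gripper value outside its range is refused whole. The fingers move at their own pace and stop on an object; FORCE is the grip in N (left out, the last holds). Time passes only in rows, so rows that do not move let the fingers close. It gives the time, the measured TCP pose, the force, the opening and the grip force at its end, in the units of the state.
- env.get_obs(): the state, without advancing time (a new reading comes with each control period).
- cams.read_camera(name): name is "scene" or "top" or "wrist"; returns the picture (400x640x3 uint8, red, green, blue); there is no depth.
- cams.camera_info(name): a dict with "fx", "fy", "cx", "cy" (pixels), "rvec" (rotation vector, rad) and "tvec" (3), from world to camera coordinates, as OpenCV has them. Camera axes: x right, y down, z forward; pixel columns grow to the right and rows downward; lengths in m; the calibration is good to about 2 mm. A picture is of the moment at which its call begins: read the wrist's pose just before it. camera_info takes no time and is no camera call; for the wrist camera it gives the pose at the moment of the call.
- env.sign_off(): hands the job in; it is judged then, once.
The state is a dict: "time_s": time; "qpos": joint angles; "joint_velocities": joint speeds; "effort": joint torques, N m; "tool_pos": TCP position; "tool_rot": TCP orientation; "force": force on the tool from outside, world axes, zero at the start; "wrist_torque": the same for the moment, N m; "grip_width": finger opening in m; "grasp_force": force on a finger pad.
Only numpy, scipy, OpenCV 4.12 (cv2) and the standard library are available. Lean on these libraries where they do the work, as an engineer would, in place of code of your own. Each camera call takes 0.05 s, during which the arm holds its last target. There are 200 camera calls.

## Working session

There is one attempt and no reset: what is moved stays moved. The work goes in short steps, Python scripts to look and compute and a shell command to move; the robot and the scene stay as the last step left them, time stands still between calls to the robot, and variables do not carry over. Pictures are saved under pics/ and viewed, at most 10 in all, crops included, and the job is handed in when it is done.

```bash
mkdir -p pics; ls; python3 - <<'E'
from cell import env,cams
import cv2
o=env.get_obs();print({k:o[k] for k in o})
for n in("scene","top"):
    im=cams.read_camera(n);cv2.imwrite(f"pics/{n}0.png",im[:,:,::-1]);print(n,cams.camera_info(n))
E
```

```text
pics
{'time_s': 0.0, 'qpos': array([68.18820806, 18.43842974, -4.0152318 , 83.17540058,  1.29603296,
       78.53987519, -3.26026911]), 'joint_velocities': array([ 0.01759308,  0.06645586, -0.08672156,  0.01435729,  0.0606253 ,
       -0.02288268,  0.02402961]), 'effort': array([-1.29582400e-03, -4.91276908e+01, -4.04449292e-01, -3.12530065e+01,
       -6.39346079e-02,  4.36358177e-02,  1.51313980e-04]), 'tool_pos': array([ 0.24971633, -0.59948792,  0.20576427]), 'tool_rot': array([-1.79891594e+02,  6.85204705e-03,  2.26212117e+01]), 'force': array([-0.16292992,  0.85035977,  0.22727948]), 'wrist_torque': array([ 0.05209199, -0.01835694, -0.04203623]), 'grasp_force': 0.0, 'grip_width': 0.087051000135828}
scene {'fx': 505.9410049586596, 'fy': 505.9410049586596, 'cx': 318.6441484632325, 'cy': 198.75030267681706, 'rvec': array([ 1.79560197, -1.04449518,  0.67360771]), 'tvec': array([-0.31474254,  0.25571758,  1.29310869])}
top {'fx': 364.83924318195807, 'fy': 364.83924318195807, 'cx': 311.6973629701484, 'cy': 194.31015049409854, 'rvec': array([ 2.14162284, -2.11323374,  0.17067946]), 'tvec': array([-0.10664343,  0.49803775,  1.103847  ])}
```

View pics/scene0.png

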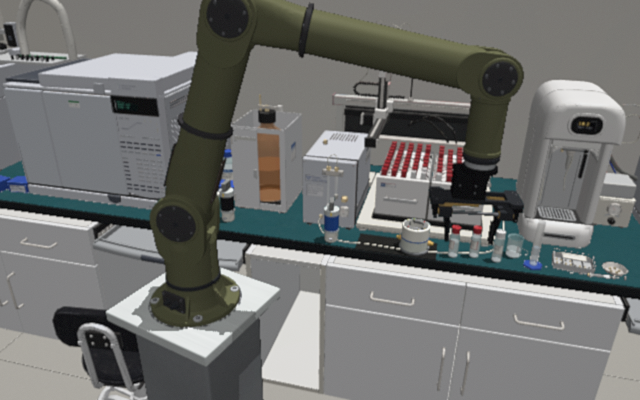

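View pics/top0.png

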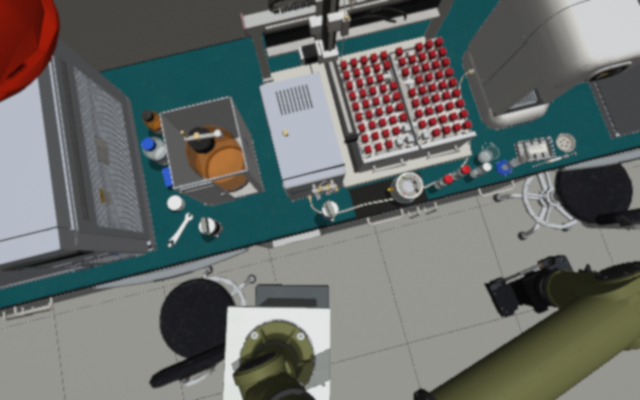

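The scene view shows the blue cartridge at about (331,222) and the filter base at (415,236). In the top view they are at (330,210) and (408,187), and the black cartridge is at (208,227). I'll enlarge this area.

```bash
python3 - <<'E'
import cv2,numpy as np
a=cv2.imread("pics/top0.png")[150:240,290:450];b=cv2.imread("pics/scene0.png")[160:265,310:450]
f=lambda c:cv2.resize(c,(800,int(800*c.shape[0]/c.shape[1])),interpolation=cv2.INTER_CUBIC)
cv2.imwrite("pics/ct.png",f(a));cv2.imwrite("pics/cs.png",f(b))
E
```

```text
(no output)
```

View pics/ct.png

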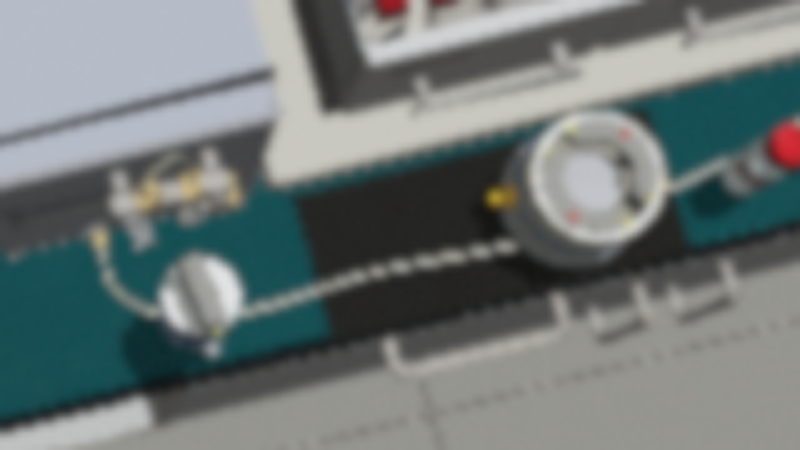

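View pics/cs.png

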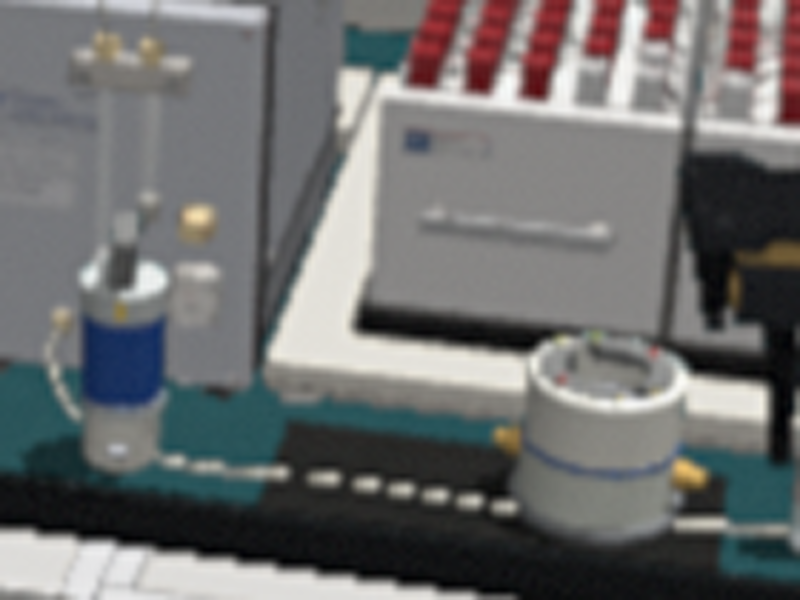

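The crops show the wing's disc centred at top pixel (330.2,209.2). The ring centre is at (409.4,185), with yellow and red dots visible on it. I'll compute positions.

```bash
cat > h.py <<'E'
from cell import env,cams
import cv2,numpy as np
from scipy.spatial.transform import Rotation as R
def ray(ci,u,v,z):
    M=R.from_rotvec(ci["rvec"]).as_matrix();c=-M.T@ci["tvec"]
    d=M.T@np.array([(u-ci["cx"])/ci["fx"],(v-ci["cy"])/ci["fy"],1]);return (c+d*(z-c[2])/d[2])[:2]
def proj(ci,p):
    K=np.array([[ci["fx"],0,ci["cx"]],[0,ci["fy"],ci["cy"]],[0,0,1]])
    return cv2.projectPoints(np.array(p,float).reshape(-1,3),ci["rvec"],ci["tvec"],K,None)[0].reshape(-1,2)
def tool(target):  # remaining shift in tool axes, units of rows
    o=env.get_obs();T=R.from_euler("xyz",o["tool_rot"],degrees=True)
    return T.inv().apply(np.array(target)-o["tool_pos"])/0.05
E
python3 - <<'E'
from h import *
t=cams.camera_info("top");s=cams.camera_info("scene");T=lambda x,y:(290+x/5,150+y/5);S=lambda x,y:(310+x/5.714,160+y/5.714)
print("blue top",ray(t,*T(201,296),.108),"scene",ray(s,*S(123,280),.108))
print("wing ends",ray(t,*T(185,262),.138),ray(t,*T(217,322),.138),"tick",ray(t,*T(217,331),.108))
print("base top",ray(t,*T(597,175),.079),"scene",ray(s,*S(608,371),.079))
for p in [(570,133),(627,222),(626,133),(574,216)]:print(ray(t,*T(*p),.08))
print("black",ray(t,208,226,.108))
print(env.get_obs()["time_s"]);o=env.get_obs();wi=cams.camera_info("wrist");M=R.from_rotvec(wi["rvec"]).as_matrix();print("camw",-M.T@wi["tvec"],M,wi["fx"])
print(tool([.6,-.35,.26]))
E
```

```text
blue top [ 0.4443967  -0.15570937] scene [ 0.43862046 -0.15811464]
wing ends [ 0.45995555 -0.14525103] [ 0.42566866 -0.16369763] tick [ 0.42388008 -0.16518126]
base top [ 0.52554364 -0.39741329] scene [ 0.52361345 -0.39819968]
[ 0.55129662 -0.38152185]
[ 0.49654747 -0.41436418]
[ 0.55170789 -0.41563036]
[ 0.49983715 -0.38246139]
black [0.39032167 0.20088219]
0.1
camw [ 0.32685958 -0.56864068  0.3848564 ] [[ 0.38514053 -0.92285669 -0.00151499]
 [-0.88019968 -0.36783061  0.29991528]
 [-0.27733608 -0.11417604 -0.95396464]] 313.16832948712243
[ 8.38566151 -1.91451039 -1.07957069]
```

```bash
python3 -m pendant '[{"tz":-0.5},{"tx":0.9,"ty":-0.22,"tz":-0.3},{"tx":0.9,"ty":-0.22},{"tx":0.9,"ty":-0.22},{"tx":0.9,"ty":-0.22},{"tx":0.9,"ty":-0.22},{"tx":0.9,"ty":-0.22},{"tx":0.9,"ty":-0.22},{"tx":0.3},{}]' 20
python3 - <<'E'
from h import *
o=env.get_obs();print(o["qpos"],o["tool_pos"],o["tool_rot"])
i=cams.camera_info("wrist");im=cams.read_camera("wrist");np.save("wi.npy",i,allow_pickle=True)
c=proj(i,[.5245,-.398,.08])[0];print(c)
cv2.imwrite("pics/w1.png",cv2.resize(im[:,:,::-1],(800,500)))
t=cams.camera_info("top");print("instr front",ray(t,312,190,0.0),ray(t,262,200,0.),"manifold",ray(t,290+140/5,150+240/5,.15),ray(t,290+140/5,150+240/5,.05))
E
```

```text
[68.18798095 18.43325176 -4.01577971 83.1654573   1.2960319  78.5407602
 -3.25970956] [ 0.24975791 -0.59955986  0.20591014] [-1.79905817e+02  6.27998455e-03  2.26222961e+01]
[ 199.94869712 -276.47982322]
instr front [ 0.5209582  -0.10027672] [0.48585882 0.06193182] manifold [ 0.47044186 -0.11928367] [ 0.48664755 -0.1198664 ]invalid input at $[0]: expected keys tx, ty, tz, spin, claw
```

View pics/w1.png

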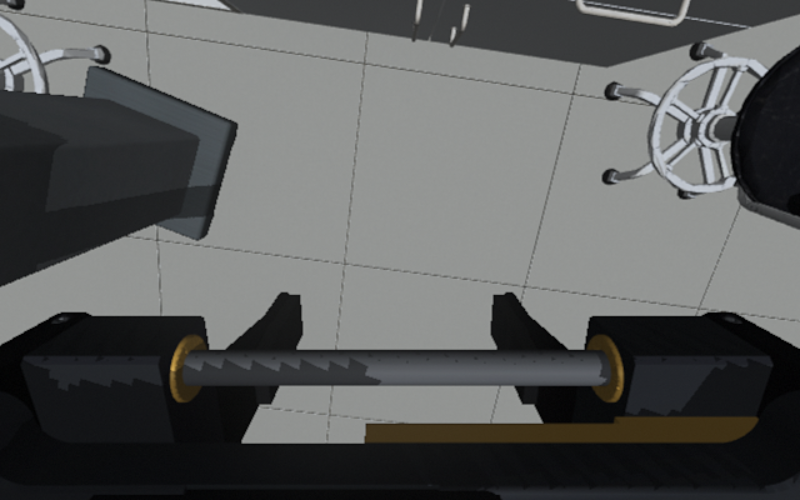

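The wrist view shows only floor so far: the rows need all five keys, so the arm did not move.

```bash
python3 -m pendant '[{"tx":0,"ty":0,"tz":-0.5,"spin":0,"claw":0},{"tx":0.9,"ty":-0.23,"tz":-0.4,"spin":0,"claw":0},{"tx":0.9,"ty":-0.23,"tz":0,"spin":0,"claw":0},{"tx":0.9,"ty":-0.23,"tz":0,"spin":0,"claw":0},{"tx":0.9,"ty":-0.23,"tz":0,"spin":0,"claw":0},{"tx":0.9,"ty":-0.23,"tz":0,"spin":0,"claw":0},{"tx":0.9,"ty":-0.23,"tz":0,"spin":0,"claw":0},{"tx":0.5,"ty":-0.2,"tz":0,"spin":0,"claw":0},{"tx":0,"ty":0,"tz":0,"spin":0,"claw":0}]' 20
python3 - <<'E'
from h import *
o=env.get_obs();print(o["qpos"],o["tool_pos"],o["tool_rot"])
i=cams.camera_info("wrist");im=cams.read_camera("wrist")
c=proj(i,[.5245,-.398,.08])[0];print(c)
x,y=np.clip((c-[100,75]).astype(int),0,[440,250]);print(x,y)
np.save("wi.npy",i,allow_pickle=True);cv2.imwrite("pics/w2full.png",im[:,:,::-1])
cv2.imwrite("pics/w2.png",cv2.resize(im[y:y+150,x:x+200,::-1],(800,600),interpolation=cv2.INTER_CUBIC))
t=cams.camera_info("top");s=cams.camera_info("scene")
for z in np.arange(.05,.3,.05):print(z,ray(t,290+180/5,150+190/5,z),ray(s,310+130/5.714,160+65/5.714,z),"knob",ray(s,310+200/5.714,160+222/5.714,z),ray(t,290+100/5,150+240/5,z))
E
```

```text
time_s: 1.27
tool_pos: [0.494, -0.4107, 0.2514]
tool_rot: [-179.9, -0.0, 22.9]
force: [-0.4, 0.3, -0.3]
grip_width: 0.0872
grasp_force: 0.0
[ 47.85449923  17.1504173  -13.32688929  80.01559052   3.84184922
  83.32586263 -32.41535502] [ 0.49404452 -0.41073046  0.2513962 ] [-1.79921840e+02 -4.75749487e-02  2.29341595e+01]
[316.4460432  146.87963241]
216 71
0.05 [ 0.51863914 -0.14452367] [0.83397929 0.04552773] knob [ 0.6348582  -0.10709671] [ 0.48633305 -0.09496151]
0.1 [ 0.50910983 -0.14313286] [ 0.72443388 -0.01127909] knob [ 0.53887401 -0.15350898] [ 0.47824423 -0.09578063]
0.15000000000000002 [ 0.49958051 -0.14174206] [ 0.61488848 -0.0680859 ] knob [ 0.44288982 -0.19992125] [ 0.47015541 -0.09659975]
0.2 [ 0.49005119 -0.14035125] [ 0.50534307 -0.12489272] knob [ 0.34690564 -0.24633352] [ 0.46206659 -0.09741887]
0.25 [ 0.48052188 -0.13896045] [ 0.39579766 -0.18169954] knob [ 0.25092145 -0.2927458 ] [ 0.45397777 -0.09823799]
```

View pics/w2.png

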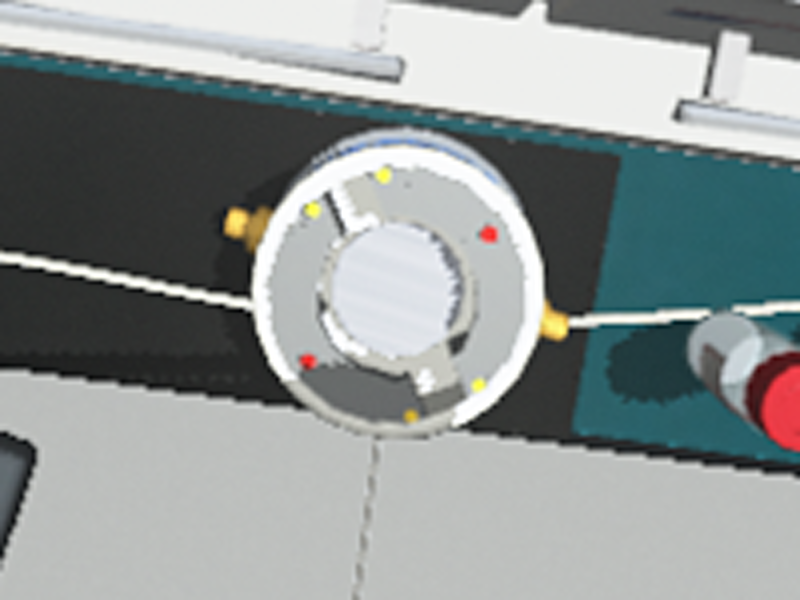

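The enlarged view shows the bayonet ring clearly:
- Yellow dots at crop (384,175), (313,210), (478,385) and (411,417).
- Red dots at (489,234) and (308,361).
- Slots between each pair of yellow dots.

```bash
python3 - <<'E'
from h import *
i=np.load("wi.npy",allow_pickle=True).item()
P=np.array([ray(i,216+x/4,71+y/4,.08) for x,y in [(384,175),(313,210),(478,385),(411,417),(489,234),(308,361)]])
c=P.mean(0);print(c,P[:4].mean(0),P[4:].mean(0));d=P-c;print(np.hypot(*d.T),np.degrees(np.arctan2(d[:,1],d[:,0])))
s=(P[0]+P[1]-P[2]-P[3]);r=P[4]-P[5];print("slot",np.degrees(np.arctan2(s[1],s[0])),"red",np.degrees(np.arctan2(r[1],r[0])))
print(tool([.400,-.177,.27]))
E
```

```text
[ 0.52515831 -0.39639759] [ 0.52509428 -0.39646705] [ 0.52528638 -0.39625867]
[0.03362645 0.03337997 0.03339577 0.03387189 0.03080412 0.03073494] [  29.07088976   66.50035547 -113.78778363 -150.51907379  -31.77733561
  147.53088952]
slot 47.71307632781132 red -32.12283419001403
[ 0.12501328 -5.0663154  -0.3688107 ]
```

```bash
python3 -m pendant '[{"tx":0,"ty":-0.9,"tz":-0.3,"spin":0,"claw":0},{"tx":0,"ty":-0.9,"tz":0,"spin":0,"claw":0},{"tx":0,"ty":-0.9,"tz":0,"spin":0,"claw":0},{"tx":0,"ty":-0.9,"tz":0,"spin":0,"claw":0},{"tx":0,"ty":-0.9,"tz":0,"spin":0,"claw":0},{"tx":0.1,"ty":-0.5,"tz":0,"spin":0,"claw":0},{"tx":0,"ty":0,"tz":0,"spin":0,"claw":0}]'
python3 - <<'E'
from h import *
o=env.get_obs();print(o["tool_pos"],o["tool_rot"])
i=cams.camera_info("wrist");im=cams.read_camera("wrist")
c=proj(i,[.4425,-.1565,.138])[0];print(c)
x,y=np.clip((c-[100,75]).astype(int),0,[440,250]);print(x,y)
np.save("wi3.npy",i,allow_pickle=True);cv2.imwrite("pics/w3full.png",im[:,:,::-1])
cv2.imwrite("pics/w3.png",cv2.resize(im[y:y+150,x:x+200,::-1],(800,600),interpolation=cv2.INTER_CUBIC))
E
```

```text
time_s: 2.2
tool_pos: [0.4003, -0.1808, 0.2674]
tool_rot: [179.9, -0.0, 22.6]
force: [0.6, -0.1, 0.7]
grip_width: 0.0868
grasp_force: 0.0
[ 0.40026382 -0.18078734  0.26741239] [ 1.79891505e+02 -2.27870665e-02  2.26499481e+01]
[309.41819045 137.18983389]
209 62
```

View pics/w3.png

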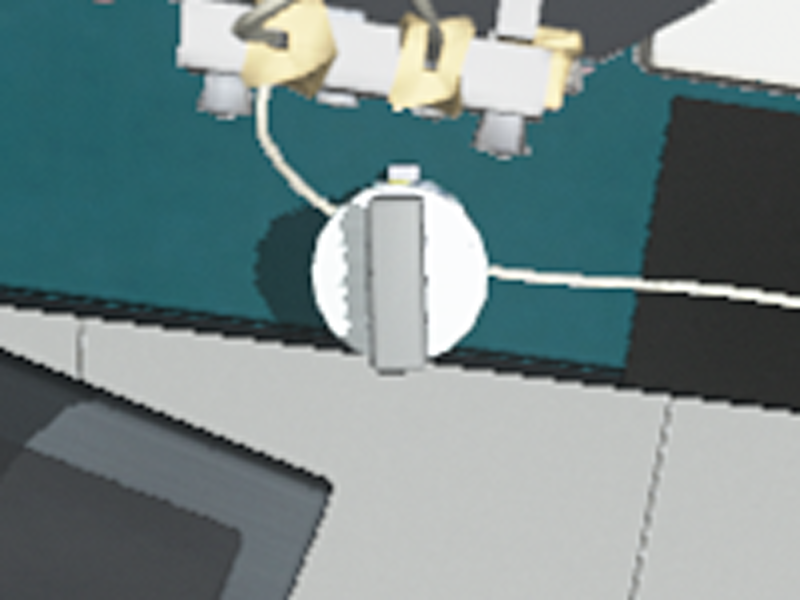

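The wing's top face has crop corners (371,197), (423,197), (426,368) and (372,370). The disc is centred near (400,271). Manifold knobs reach crop (500,155).

```bash
python3 - <<'E'
from h import *
i=np.load("wi3.npy",allow_pickle=True).item()
f=lambda x,y,z:ray(i,209+x/4,62+y/4,z)
W=np.array([f(*p,.138) for p in [(371,197),(423,197),(426,368),(372,370)]]);c=W.mean(0)
d=W[0]+W[1]-W[2]-W[3];print(c,np.hypot(*(d/2)),np.hypot(*(W[1]-W[0])),"yaw",np.degrees(np.arctan2(d[1],d[0])))
print("disc",f(400,271,.108),f(312,271,.108),f(488,271,.108),"lug",f(404,170,.0145),f(404,180,.108))
for p in [(500,155),(430,112),(220,115)]:
  for z in(.1,.15,.2):
    q=f(*p,z)-c;a=np.radians(24);print(p,z,"tool x,y off",q@[np.cos(a),np.sin(a)],q@[np.sin(a),-np.cos(a)])
E
```

```text
[ 0.4457069  -0.15423007] 0.040991308106385106 0.012343520167357555 yaw 22.8928565262286
disc [ 0.44617955 -0.15383978] [ 0.43719349 -0.13232595] [ 0.45516827 -0.17535995] lug [ 0.46846101 -0.14392339] [ 0.46801561 -0.1460298 ]
(500, 155) 0.1 tool x,y off 0.02930590654729636 0.026961281923190788
(500, 155) 0.15 tool x,y off 0.029495793973604134 0.024258406315114087
(500, 155) 0.2 tool x,y off 0.029685681399911915 0.021555530707037356
(430, 112) 0.1 tool x,y off 0.04046702980163024 0.008729508017146595
(430, 112) 0.15 tool x,y off 0.039046137586384116 0.008657852364988314
(430, 112) 0.2 tool x,y off 0.03762524537113805 0.00858619671283003
(220, 115) 0.1 tool x,y off 0.04098671875215942 -0.04621236607608318
(220, 115) 0.15 tool x,y off 0.03949082473267038 -0.03835477928180357
(220, 115) 0.2 tool x,y off 0.03799493071318138 -0.030497192487523923
```

```bash
python3 - <<'E'
from h import *
i=np.load("wi3.npy",allow_pickle=True).item();t=cams.camera_info("top");s=cams.camera_info("scene")
def tri(obs):
    A=[];b=[]
    for ci,u,v in obs:
        p,q=[np.r_[ray(ci,u,v,z),z] for z in(0,.3)];d=(q-p)/np.linalg.norm(q-p);Q=np.eye(3)-np.outer(d,d);A.append(Q);b.append(Q@p)
    x=np.linalg.lstsq(np.vstack(A),np.hstack(b),rcond=None)[0];return x,np.linalg.norm(np.vstack(A)@x-np.hstack(b))
w=lambda x,y:(i,209+x/4,62+y/4);T=lambda x,y:(t,290+x/5,150+y/5);S=lambda x,y:(s,310+x/5.714,160+y/5.714)
print("left end",tri([w(180,35),T(112,200)]),tri([w(180,35),S(75,65)]))
print("right end",tri([w(555,75),T(240,190)]),tri([w(555,75),S(188,65)]))
print("gold2",tri([w(435,60),T(192,190)]),tri([w(435,60),S(150,48)]),"gold1",tri([w(290,50),S(103,43)]),tri([w(290,50),T(150,190)]))
print("knobs",tri([w(500,140),S(150,205)]),tri([w(500,140),S(200,222)]),tri([w(220,100),S(150,205)]), tri([w(555,75),S(200,222)]))
a=cv2.imread("pics/top0.png")[175:225,305:355];b=cv2.imread("pics/scene0.png")[155:235,310:360]
z=np.zeros((480,790,3),np.uint8);z[:480,:480]=cv2.resize(a,(480,480),interpolation=cv2.INTER_CUBIC);z[:480,490:790]=cv2.resize(b,(300,480),interpolation=cv2.INTER_CUBIC)
cv2.imwrite("pics/man.png",z)
E
```

```text
left end (array([ 0.47862901, -0.10434981,  0.22662118]), np.float64(0.0010313338708038855)) (array([ 0.47919037, -0.10278864,  0.20513145]), np.float64(0.003440471059593971))
right end (array([ 0.50556242, -0.17430207,  0.11983231]), np.float64(0.004865293334621159)) (array([ 0.49716028, -0.16427628,  0.21102606]), np.float64(0.0009011473730286489))
gold2 (array([ 0.49199253, -0.14553698,  0.19376617]), np.float64(0.002358059174767159)) (array([ 0.49099359, -0.14429017,  0.21867104]), np.float64(0.00037643624290684434)) gold1 (array([ 0.48283484, -0.120832  ,  0.21949327]), np.float64(0.0007848672707852594)) (array([ 0.48256314, -0.12366672,  0.23832367]), np.float64(1.926733169014973e-05))
knobs (array([ 0.48276319, -0.15797843,  0.13416075]), np.float64(0.00940516491239492)) (array([ 0.48924766, -0.17018932,  0.12392011]), np.float64(0.009331473961727559)) (array([ 0.47877862, -0.12375796,  0.1331169 ]), np.float64(0.03686139349050314)) (array([ 0.50526703, -0.17044775,  0.11772232]), np.float64(0.0008817661474812573))
```

View pics/man.png

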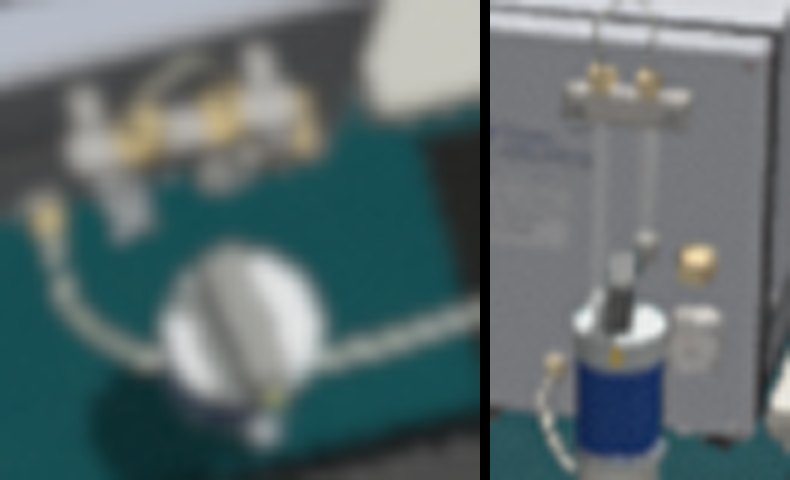

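The manifold block is near z 0.21. Its front edge sits about 38 mm in the tool's +x from the wing, right at the edge of the gripper body. I'll grip the wing 7 mm off-centre, towards the front, to clear it.

```bash
python3 -m pendant '[{"tx":0.9,"ty":-0.14,"tz":0,"spin":0,"claw":0},{"tx":0,"ty":0,"tz":0.5,"spin":0.05,"claw":0},{"tx":0,"ty":0,"tz":0.6,"spin":0,"claw":0.4},{"tx":0,"ty":0,"tz":0.6,"spin":0,"claw":0.4},{"tx":0,"ty":0,"tz":0.6,"spin":0,"claw":0.4},{"tx":0,"ty":0,"tz":0.3,"spin":0,"claw":0.4},{"tx":0,"ty":0,"tz":0,"spin":0,"claw":0.4}]' 25
python3 - <<'E'
from h import *
o=env.get_obs();print(o["tool_pos"],o["tool_rot"],tool([.4393,-.157,.130]))
im=cams.read_camera("wrist");cv2.imwrite("pics/w4.png",im[100:400,120:520,::-1])
E
```

```text
time_s: 3.12
tool_pos: [0.4388, -0.1579, 0.136]
tool_rot: [-179.9, 0.1, 22.3]
force: [0.9, 0.3, 0.8]
grip_width: 0.0537
grasp_force: 0.0
[ 0.43877448 -0.15789255  0.13595569] [-1.79905704e+02  7.22372188e-02  2.23466305e+01] [ 0.01665838 -0.01231832  0.11911329]
```

View pics/w4.png

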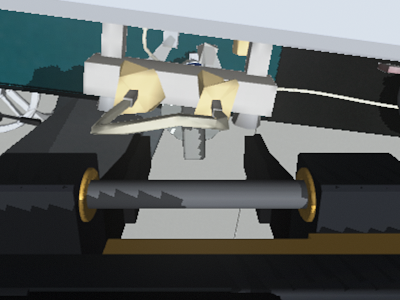

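The wing at crop (194,140) lies midway between the fingers, clear of the manifold, with no contact force. I'll lower slightly, close and lift.

```bash
python3 -m pendant '[{"tx":0,"ty":0,"tz":0.12,"spin":-0.13,"claw":0.4},{"tx":0,"ty":0,"tz":0,"spin":0,"claw":1},{"tx":0,"ty":0,"tz":0,"spin":0,"claw":1},{"tx":0,"ty":0,"tz":0,"spin":0,"claw":1},{"tx":0,"ty":0,"tz":0,"spin":0,"claw":1},{"tx":0,"ty":0,"tz":0,"spin":0,"claw":1},{"tx":0,"ty":0,"tz":-0.1,"spin":0,"claw":1},{"tx":0,"ty":0,"tz":-0.3,"spin":0,"claw":1},{"tx":0,"ty":0,"tz":0,"spin":0,"claw":1}]' 30
```

```text
time_s: 4.3
tool_pos: [0.4405, -0.1576, 0.1527]
tool_rot: [179.8, -0.1, 22.9]
force: [0.2, -0.6, 0.5]
grip_width: 0.0007
grasp_force: 0.0
```

```bash
python3 - <<'E'
from h import *
i=cams.camera_info("wrist");o=env.get_obs();im=cams.read_camera("wrist")
print(o["tool_pos"],proj(i,[o["tool_pos"],[.4457,-.1543,.138],[.4457,-.1543,.108]])-[120,100])
cv2.imwrite("pics/w5.png",im[100:400,120:520,::-1])
im=cams.read_camera("scene");cv2.imwrite("pics/s5full.png",im[:,:,::-1])
t=im[150:260,270:390,::-1];a=np.hstack([cv2.resize(t,(400,367)),cv2.resize(cv2.imread("pics/w5.png"),(400,300))[:].copy() if 0 else cv2.copyMakeBorder(cv2.imread("pics/w5.png"),0,67,0,0,0)])
cv2.imwrite("pics/c5.png",a)
E
```

```text
[ 0.44049384 -0.15763238  0.15271074] [[195.48590894 139.05720204]
 [193.94732765 121.29460739]
 [194.19759207 106.67132118]]
```

View pics/c5.png

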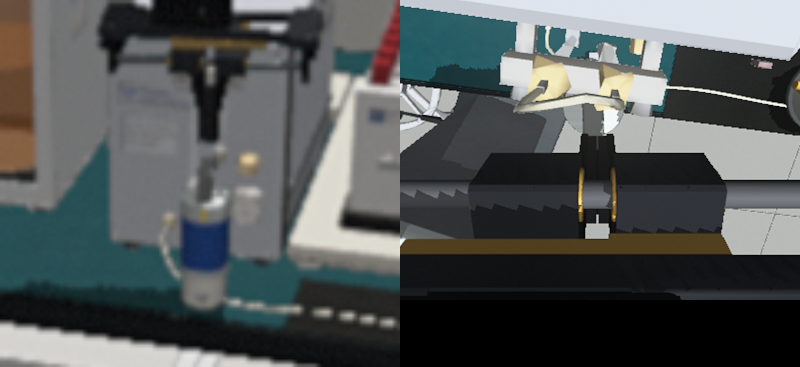

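The cartridge still stands at its old place. The fingers had not closed before the lift, so they are now shut above the wing. My picture allowance is used up, so I'll check for displacement numerically.

```bash
python3 - <<'E'
from h import *
def blue(a):
    h=cv2.cvtColor(a,cv2.COLOR_BGR2HSV)[195:250,310:350];m=cv2.inRange(h,(105,130,50),(130,255,255));n,l,s,c=cv2.connectedComponentsWithStats(m);k=1+s[1:,4].argmax();return s[k],c[k]+[310,195]
print(blue(cv2.imread("pics/scene0.png")),blue(cv2.imread("pics/s5full.png")))
# canister/lower-body difference image
a,b=[cv2.imread(f"pics/{n}.png").astype(int)[220:250,315:345] for n in("scene0","s5full")];print(abs(a-b).sum(2).max(),(abs(a-b).sum(2)>40).sum())
E
python3 -m pendant '[{"tx":0,"ty":0,"tz":-0.3,"spin":0,"claw":0.35},{"tx":0,"ty":0,"tz":0,"spin":0,"claw":0.35},{"tx":0,"ty":0,"tz":0,"spin":0,"claw":0.35},{"tx":0,"ty":0,"tz":0,"spin":0,"claw":0.35},{"tx":0,"ty":0,"tz":0,"spin":0,"claw":0.35},{"tx":0,"ty":0,"tz":0,"spin":0,"claw":0.35},{"tx":0,"ty":0,"tz":0,"spin":0,"claw":0.35}]'
```

```text
(array([ 15,  21,  14,  15, 169], dtype=int32), array([330.93491124, 223.44970414])) (array([ 15,  21,  13,  15, 169], dtype=int32), array([330.92899408, 223.46153846]))
226 97
time_s: 5.28
tool_pos: [0.4392, -0.1572, 0.1658]
tool_rot: [-180.0, 0.0, 22.9]
force: [-0.4, 0.1, 0.1]
grip_width: 0.0551
grasp_force: 0.0
```

The blue band has not moved (less than 0.02 px). I'll descend again and give the fingers time to close.

```bash
python3 -m pendant '[{"tx":0,"ty":0,"tz":0.36,"spin":0,"claw":0.35},{"tx":0,"ty":0,"tz":0.36,"spin":0,"claw":0.35},{"tx":0,"ty":0,"tz":0,"spin":0,"claw":1},{"tx":0,"ty":0,"tz":0,"spin":0,"claw":1},{"tx":0,"ty":0,"tz":0,"spin":0,"claw":1},{"tx":0,"ty":0,"tz":0,"spin":0,"claw":1},{"tx":0,"ty":0,"tz":0,"spin":0,"claw":1},{"tx":0,"ty":0,"tz":0,"spin":0,"claw":1},{"tx":0,"ty":0,"tz":0,"spin":0,"claw":1},{"tx":0,"ty":0,"tz":0,"spin":0,"claw":1}]' 30
```

```text
time_s: 6.52
tool_pos: [0.4392, -0.1572, 0.1298]
tool_rot: [180.0, 0.0, 22.9]
force: [-0.0, 0.3, -0.1]
grip_width: 0.0003
grasp_force: 0.0
```

```bash
python3 - <<'E'
from h import *
i=cams.camera_info("wrist");o=env.get_obs();im=cams.read_camera("wrist")
T=R.from_euler("xyz",o["tool_rot"],degrees=True);print(o["grip_width"],o["grasp_force"],o["tool_pos"])
for x in(-.0095,0,.0095):
  for z in(.017,0,-.02):print(x,z,proj(i,o["tool_pos"]+T.apply([x,0,z]))[0].round(1),end=" ")
print()
print("wing top ends",proj(i,[[.4457+s*.021*np.cos(.4),-.1543+s*.021*np.sin(.4),.138] for s in(-1,1)]).round(1), "disc edges",proj(i,[[.4457+s*.0235*np.cos(.4),-.1543+s*.0235*np.sin(.4),.108] for s in(-1,1)]).round(1))
w5=cv2.imread("pics/w5.png")
for c in (185,190,195,200,205):print("w5",c,[int(w5[r,c].mean()) for r in range(90,190,3)])
for c in (300,305,310,315,320,325,330):print("now",c,[int(im[r,c].mean()) for r in range(185,290,3)])
cv2.imwrite("pics/w6.png",im[:,:,::-1])
E
```

```text
0.0003334363055074404 0.0 [ 0.43917108 -0.15717503  0.12982716]
-0.0095 0.017 [315.6 241.2] -0.0095 0 [315.5 252.8] -0.0095 -0.02 [315.3 269.1] 0 0.017 [315.6 228.4] 0 0 [315.5 239.1] 0 -0.02 [315.3 254.1] 0.0095 0.017 [315.6 215.2] 0.0095 0 [315.5 225. ] 0.0095 -0.02 [315.3 238.7] 
wing top ends [[315.2 265.4]
 [315.2 200.2]] disc edges [[315.5 247.1]
 [315.4 182.7]]
w5 185 [222, 101, 218, 225, 206, 100, 100, 99, 99, 98, 98, 97, 97, 96, 91, 28, 28, 28, 27, 26, 25, 24, 22, 23, 23, 22, 18, 19, 16, 16, 30, 56, 76, 89]
w5 190 [223, 178, 204, 225, 226, 99, 99, 100, 99, 99, 99, 98, 99, 99, 97, 84, 31, 31, 30, 28, 28, 26, 25, 25, 25, 25, 23, 23, 22, 22, 32, 55, 76, 89]
w5 195 [226, 211, 169, 221, 224, 209, 150, 98, 100, 100, 97, 98, 98, 98, 97, 83, 31, 30, 29, 27, 28, 27, 27, 26, 25, 23, 25, 24, 22, 23, 31, 56, 77, 89]
w5 200 [226, 227, 113, 216, 214, 204, 216, 92, 98, 98, 97, 94, 97, 93, 134, 83, 31, 30, 30, 30, 28, 27, 27, 28, 25, 25, 22, 24, 22, 23, 32, 55, 76, 90]
w5 205 [225, 225, 77, 209, 209, 196, 223, 247, 249, 250, 249, 250, 248, 249, 243, 162, 31, 32, 30, 30, 30, 28, 27, 27, 25, 
[... 494 characters left out ...]
25, 23, 24, 23, 23, 23, 21, 36, 58, 77]
now 315 [213, 215, 214, 215, 215, 216, 215, 213, 209, 203, 81, 90, 91, 88, 86, 65, 139, 207, 210, 216, 23, 26, 26, 24, 23, 23, 23, 22, 24, 22, 23, 22, 35, 56, 77]
now 320 [218, 219, 218, 217, 216, 216, 215, 214, 209, 203, 199, 212, 199, 190, 195, 63, 133, 207, 203, 209, 17, 28, 27, 26, 25, 25, 25, 24, 22, 21, 22, 20, 35, 57, 76]
now 325 [99, 87, 82, 82, 82, 76, 159, 214, 216, 215, 214, 206, 200, 197, 201, 88, 96, 202, 194, 203, 16, 27, 27, 26, 25, 25, 24, 23, 23, 22, 22, 21, 36, 57, 77]
now 330 [143, 143, 145, 135, 197, 208, 216, 216, 216, 216, 212, 206, 204, 206, 211, 160, 69, 198, 196, 202, 142, 25, 25, 23, 22, 22, 21, 20, 22, 32, 28, 32, 33, 43, 49]
```

```bash
python3 - <<'E'
from h import *
s=cams.camera_info("scene");im=cams.read_camera("scene")[:,:,::-1];cv2.imwrite("pics/s6.png",im);o=env.get_obs()
T=R.from_euler("xyz",o["tool_rot"],degrees=True)
for nm,dz,a in(("s5",.0229,cv2.imread("pics/s5full.png")),("s6",0,im)):
    p=o["tool_pos"]+[0,0,dz]
    print(nm,"tip at x=-20,-10,0,10,20mm:",[proj(s,p+T.apply([x,0,.017]))[0].round(1).tolist() for x in(-.02,-.01,0,.01,.02)],"z=-.02",proj(s,p+T.apply([0,0,-.02]))[0].round(1))
    for r in range(176,214,2):print(r,a[r,318:346].mean(1).astype(int).tolist())
print("wing top ends",proj(s,[[.4457+k*.021*np.cos(.4),-.1543+k*.021*np.sin(.4),.138] for k in(-1,0,1)]).round(1).tolist(),"disc c",proj(s,[.4457,-.1543,.108]))
E
```

```text
s5 tip at x=-20,-10,0,10,20mm: [[330.9, 203.4], [331.2, 202.0], [331.5, 200.6], [331.8, 199.1], [332.1, 197.8]] z=-.02 [331.8 189.3]
176 [113, 113, 113, 115, 109, 106, 103, 105, 99, 60, 23, 12, 11, 23, 31, 31, 21, 10, 11, 44, 93, 105, 101, 101, 104, 111, 115, 116]
178 [103, 103, 106, 112, 113, 114, 116, 115, 116, 104, 62, 16, 11, 19, 22, 21, 16, 5, 23, 65, 105, 116, 115, 115, 115, 115, 115, 114]
180 [105, 103, 102, 101, 104, 106, 105, 107, 112, 114, 71, 21, 13, 19, 26, 22, 16, 9, 56, 113, 120, 116, 115, 115, 115, 115, 115, 114]
182 [111, 109, 110, 109, 106, 107, 105, 103, 103, 117, 107, 60, 20, 19, 22, 21, 12, 22, 70, 113, 119, 114, 114, 114, 114, 113, 114, 114]
184 [112, 111, 113, 116, 115, 114, 115, 115, 116, 124, 121, 73, 24, 17, 18, 18, 13, 57, 116, 126, 118, 114, 115, 114, 114, 115, 114, 115]
186 [121, 119, 118, 118, 117, 114, 115, 115, 115, 124, 121, 74, 26, 20, 24, 18, 13, 56, 116, 124, 116, 114, 114, 113, 115, 113, 114, 114]
188 [116, 116, 119, 122, 123, 117, 114, 113, 117, 126, 124, 75, 24, 18, 21, 17, 12, 56, 114, 121, 115, 114, 115, 114, 114, 115, 115, 115]
190 [118, 117, 
[... 3782 characters left out ...]
 114, 113, 113, 113, 113, 112, 111]
206 [115, 115, 114, 114, 114, 116, 112, 111, 128, 139, 124, 85, 68, 66, 62, 68, 105, 116, 116, 111, 120, 116, 124, 147, 157, 162, 165, 170]
208 [115, 115, 115, 114, 114, 116, 116, 120, 121, 120, 106, 78, 66, 67, 65, 109, 184, 196, 162, 151, 160, 129, 122, 140, 147, 152, 171, 175]
210 [115, 116, 114, 116, 115, 111, 101, 107, 120, 122, 114, 90, 80, 84, 116, 172, 219, 229, 221, 204, 171, 122, 119, 127, 130, 130, 132, 132]
212 [115, 114, 116, 116, 114, 113, 95, 93, 98, 105, 109, 112, 114, 122, 146, 154, 152, 144, 127, 119, 112, 113, 128, 136, 132, 131, 134, 135]
wing top ends [[331.1, 201.8], [331.7, 198.9], [332.3, 195.9]] disc c [[331.51156701 207.82415196]]
```

The scene and wrist images agree that the fingertips end about 30 mm higher than the stated tool offset, so they closed just above the wing. I'll open, go about 28 mm lower while watching the force, and close again.

```bash
python3 -m pendant '[{"tx":0,"ty":0,"tz":0,"spin":0,"claw":0.4},{"tx":0,"ty":0,"tz":0,"spin":0,"claw":0.4},{"tx":0,"ty":0,"tz":0,"spin":0,"claw":0.4},{"tx":0,"ty":0,"tz":0,"spin":0,"claw":0.4},{"tx":0,"ty":0,"tz":0,"spin":0,"claw":0.4},{"tx":0,"ty":0,"tz":0,"spin":0,"claw":0.4},{"tx":0,"ty":0,"tz":0.2,"spin":0,"claw":0.4},{"tx":0,"ty":0,"tz":0.2,"spin":0,"claw":0.4},{"tx":0,"ty":0,"tz":0,"spin":0,"claw":0.4}]'
python3 -m pendant '[{"tx":0,"ty":0,"tz":0.06,"spin":0,"claw":0.4},{"tx":0,"ty":0,"tz":0.06,"spin":0,"claw":0.4},{"tx":0,"ty":0,"tz":0,"spin":0,"claw":0.4}]'
python3 - <<'E'
from h import *
s=cams.camera_info("scene");im=cams.read_camera("scene")[:,:,::-1];cv2.imwrite("pics/s7.png",im)
for r in range(186,216,2):print(r,im[r,316:348].mean(1).astype(int).tolist())
E
```

```text
time_s: 7.75
tool_pos: [0.4382, -0.1568, 0.1085]
tool_rot: [-179.9, 0.1, 23.0]
force: [-0.3, 0.5, 0.7]
grip_width: 0.0521
grasp_force: 0.0
time_s: 8.12
tool_pos: [0.4391, -0.1571, 0.1037]
tool_rot: [-180.0, 0.0, 22.9]
force: [-0.3, -0.3, 0.7]
grip_width: 0.052
grasp_force: 0.0
186 [36, 21, 25, 21, 18, 27, 69, 106, 116, 117, 117, 122, 124, 121, 118, 112, 105, 100, 102, 106, 110, 106, 100, 100, 102, 95, 62, 34, 21, 25, 22, 27]
188 [113, 99, 57, 20, 11, 52, 105, 116, 117, 116, 117, 125, 126, 120, 115, 116, 115, 116, 119, 125, 128, 122, 117, 116, 118, 115, 78, 39, 20, 19, 29, 46]
190 [120, 116, 68, 17, 8, 13, 29, 57, 103, 116, 118, 124, 126, 121, 116, 115, 115, 114, 120, 125, 124, 122, 114, 116, 113, 90, 71, 37, 12, 12, 54, 103]
192 [120, 117, 84, 36, 9, 11, 15, 52, 104, 115, 117, 124, 126, 120, 115, 116, 115, 116, 119, 125, 125, 118, 115, 118, 111, 68, 27, 9, 7, 41, 91, 114]
194 [123, 129, 124, 74, 23, 14, 20, 55, 105, 117, 117, 123, 127, 120, 117, 113, 115, 119, 135, 157, 159, 140, 122, 118, 112, 67, 23, 6, 21, 62, 105, 115]
196 [119, 120, 115, 69, 21, 10, 17, 55, 107, 116, 118, 125, 1
[... 808 characters left out ...]
119, 114, 112, 117, 113, 65, 16, 70, 151, 173, 170, 144]
208 [114, 115, 116, 116, 115, 117, 115, 116, 117, 120, 123, 121, 105, 81, 69, 67, 66, 76, 112, 123, 126, 124, 119, 115, 118, 115, 112, 125, 167, 177, 172, 162]
210 [113, 114, 115, 115, 115, 115, 117, 114, 101, 107, 118, 124, 114, 89, 86, 101, 92, 101, 118, 127, 123, 119, 105, 103, 122, 131, 132, 131, 133, 133, 127, 117]
212 [116, 115, 114, 114, 116, 115, 115, 111, 94, 94, 100, 105, 110, 114, 123, 143, 129, 116, 114, 112, 106, 100, 95, 111, 130, 137, 134, 131, 134, 137, 136, 130]
214 [116, 113, 118, 140, 156, 152, 128, 113, 91, 88, 98, 107, 109, 110, 107, 106, 111, 112, 111, 109, 105, 94, 87, 108, 124, 133, 130, 125, 128, 134, 130, 120]
```

The fingers now straddle the wing. Closing.

```bash
python3 -m pendant '[{"tx":0,"ty":0,"tz":0.06,"spin":0,"claw":0.4},{"tx":0,"ty":0,"tz":0,"spin":0,"claw":1},{"tx":0,"ty":0,"tz":0,"spin":0,"claw":1},{"tx":0,"ty":0,"tz":0,"spin":0,"claw":1},{"tx":0,"ty":0,"tz":0,"spin":0,"claw":1},{"tx":0,"ty":0,"tz":0,"spin":0,"claw":1},{"tx":0,"ty":0,"tz":0,"spin":0,"claw":1},{"tx":0,"ty":0,"tz":0,"spin":0,"claw":1},{"tx":0,"ty":0,"tz":0,"spin":0,"claw":1}]' 30
```

```text
time_s: 9.3
tool_pos: [0.4391, -0.1571, 0.1008]
tool_rot: [-180.0, 0.0, 22.9]
force: [-0.0, 0.4, 0.2]
grip_width: 0.0134
grasp_force: 29.9
```

Gripped (13.4 mm, 29.9 N). Lifting and carrying.

```bash
python3 -m pendant '[{"tx":0,"ty":0,"tz":-0.2,"spin":0,"claw":1},{"tx":0,"ty":0,"tz":-0.5,"spin":0,"claw":1},{"tx":0,"ty":0,"tz":-0.6,"spin":0,"claw":1},{"tx":0,"ty":0,"tz":-0.6,"spin":0,"claw":1},{"tx":0,"ty":0,"tz":-0.5,"spin":0,"claw":1},{"tx":0,"ty":0,"tz":0,"spin":0,"claw":1}]'
python3 -m pendant '[{"tx":-0.1,"ty":0.4,"tz":0,"spin":0,"claw":1},{"tx":-0.1,"ty":0.7,"tz":0,"spin":0,"claw":1},{"tx":-0.1,"ty":0.8,"tz":0,"spin":0,"claw":1},{"tx":-0.1,"ty":0.8,"tz":0,"spin":0,"claw":1},{"tx":0,"ty":0.8,"tz":0,"spin":0,"claw":1},{"tx":0,"ty":0.8,"tz":0,"spin":0,"claw":1},{"tx":0,"ty":0.6,"tz":0,"spin":0,"claw":1},{"tx":0,"ty":0.24,"tz":0,"spin":0,"claw":1},{"tx":0,"ty":0,"tz":0,"spin":-1,"claw":1}]'
python3 -m pendant '[{"tx":0,"ty":0,"tz":0,"spin":-1,"claw":1},{"tx":0,"ty":0,"tz":0,"spin":-1,"claw":1},{"tx":0,"ty":0,"tz":0,"spin":-1,"claw":1},{"tx":0,"ty":0,"tz":0,"spin":-1,"claw":1},{"tx":0,"ty":0,"tz":0,"spin":-1,"claw":1},{"tx":0,"ty":0,"tz":0,"spin":-0.22,"claw":1},{"tx":0,"ty":0,"tz":0,"spin":0,"claw":1},{"tx":0,"ty":0,"tz":0,"spin":0,"claw":1}]'
python3 -c '
from h import *
o=env.get_obs();print(o["qpos"]);print(tool([.5204,-.4017,.2]))'
```

```text
time_s: 10.05
tool_pos: [0.4406, -0.1577, 0.223]
tool_rot: [179.8, -0.2, 22.9]
force: [0.2, -0.4, -2.0]
grip_width: 0.0139
grasp_force: 29.9
time_s: 11.18
tool_pos: [0.5199, -0.4029, 0.2186]
tool_rot: [-179.8, 0.1, 26.9]
force: [0.3, -0.1, -1.3]
grip_width: 0.0135
grasp_force: 29.9
time_s: 12.18
tool_pos: [0.5208, -0.4016, 0.2206]
tool_rot: [-180.0, 0.0, 47.8]
force: [0.7, -0.4, -1.8]
grip_width: 0.0134
grasp_force: 29.9
[ 49.77501704  20.10044666 -18.96805443  80.23466195   6.50481761
  80.75637933 -11.37543448]
[-0.00737274 -0.00466555  0.41238259]
```

```bash
python3 -m pendant '[{"tx":0,"ty":0,"tz":0.3,"spin":0,"claw":1},{"tx":0,"ty":0,"tz":0.3,"spin":0,"claw":1},{"tx":0,"ty":0,"tz":0.1,"spin":0,"claw":1},{"tx":0,"ty":0,"tz":0,"spin":0,"claw":1},{"tx":0,"ty":0,"tz":0.06,"spin":0,"claw":1},{"tx":0,"ty":0,"tz":0.06,"spin":0,"claw":1},{"tx":0,"ty":0,"tz":0.06,"spin":0,"claw":1},{"tx":0,"ty":0,"tz":0,"spin":0,"claw":1}]'
python3 -m pendant '[{"tx":0,"ty":0,"tz":0.04,"spin":0,"claw":1},{"tx":0,"ty":0,"tz":0.04,"spin":0,"claw":1},{"tx":0,"ty":0,"tz":0.04,"spin":0,"claw":1},{"tx":0,"ty":0,"tz":0,"spin":0,"claw":1}]'
```

```text
time_s: 13.18
tool_pos: [0.5208, -0.4016, 0.1766]
tool_rot: [-180.0, 0.0, 47.8]
force: [-0.2, 0.3, -1.9]
grip_width: 0.0137
grasp_force: 29.9
time_s: 13.68
tool_pos: [0.5208, -0.4016, 0.1706]
tool_rot: [-180.0, 0.0, 47.8]
force: [0.4, 0.5, -2.1]
grip_width: 0.0138
grasp_force: 29.9
```

The spigot is entering the bore without contact. I'll continue gently.

```bash
for k in 1; do python3 -m pendant '[{"tx":0,"ty":0,"tz":0.03,"spin":0,"claw":1},{"tx":0,"ty":0,"tz":0.03,"spin":0,"claw":1},{"tx":0,"ty":0,"tz":0,"spin":0,"claw":1}]'; done
python3 -m pendant '[{"tx":0,"ty":0,"tz":0.03,"spin":0,"claw":1},{"tx":0,"ty":0,"tz":0,"spin":0,"claw":1}]'
```

```text
time_s: 14.05
tool_pos: [0.5209, -0.4016, 0.1677]
tool_rot: [-180.0, 0.0, 47.8]
force: [0.6, -0.2, -1.5]
grip_width: 0.014
grasp_force: 29.9
time_s: 14.3
tool_pos: [0.5209, -0.4016, 0.1662]
tool_rot: [-180.0, 0.0, 47.8]
force: [0.0, -0.5, -2.3]
grip_width: 0.0137
grasp_force: 29.9
```

```bash
python3 -m pendant '[{"tx":0,"ty":0,"tz":0.03,"spin":0,"claw":1},{"tx":0,"ty":0,"tz":0.03,"spin":0,"claw":1},{"tx":0,"ty":0,"tz":0.02,"spin":0,"claw":1},{"tx":0,"ty":0,"tz":0,"spin":0,"claw":1}]'
python3 -m pendant '[{"tx":0,"ty":0,"tz":0.03,"spin":0,"claw":1},{"tx":0,"ty":0,"tz":0.03,"spin":0,"claw":1},{"tx":0,"ty":0,"tz":0,"spin":0,"claw":1},{"tx":0,"ty":0,"tz":0,"spin":0,"claw":1}]'
```

```text
time_s: 14.8
tool_pos: [0.5211, -0.4018, 0.163]
tool_rot: [180.0, 0.0, 47.8]
force: [-0.7, 1.1, 2.1]
grip_width: 0.0138
grasp_force: 29.9
time_s: 15.3
tool_pos: [0.5211, -0.4018, 0.1597]
tool_rot: [180.0, 0.0, 47.8]
force: [-1.3, -0.1, 5.0]
grip_width: 0.014
grasp_force: 29.9
```

The lugs are in the slots and the spring is felt (4 N at z≈0.163). I'll press to about 8.2 mm.

```bash
python3 -m pendant '[{"tx":0,"ty":0,"tz":0.03,"spin":0,"claw":1},{"tx":0,"ty":0,"tz":0.03,"spin":0,"claw":1},{"tx":0,"ty":0,"tz":0.03,"spin":0,"claw":1},{"tx":0,"ty":0,"tz":0.01,"spin":0,"claw":1},{"tx":0,"ty":0,"tz":0,"spin":0,"claw":1},{"tx":0,"ty":0,"tz":0,"spin":0,"claw":1}]'
```

```text
time_s: 16.05
tool_pos: [0.5212, -0.4018, 0.1554]
tool_rot: [179.9, 0.0, 47.8]
force: [-1.5, 1.6, 6.7]
grip_width: 0.0139
grasp_force: 29.9
```

```bash
python3 -m pendant '[{"tx":0,"ty":0,"tz":0.025,"spin":0,"claw":1},{"tx":0,"ty":0,"tz":0,"spin":0,"claw":1},{"tx":0,"ty":-0.01,"tz":0,"spin":1,"claw":1},{"tx":0,"ty":-0.01,"tz":0,"spin":1,"claw":1},{"tx":0,"ty":-0.01,"tz":0,"spin":1,"claw":1},{"tx":0,"ty":0,"tz":0,"spin":0,"claw":1}]'
python3 -c '
from h import *
o=env.get_obs();print(o["wrist_torque"],o["force"])'
```

```text
time_s: 16.8
tool_pos: [0.5212, -0.4005, 0.1546]
tool_rot: [179.9, -0.1, 35.8]
force: [-0.0, 1.7, 8.1]
grip_width: 0.0139
grasp_force: 29.9
[ 0.41121446  0.12781877 -0.00696172] [-0.02422579  1.73971659  8.10028229]
```

It turns freely under the ring (moment ≈ 0). Continuing clockwise.

```bash
python3 -m pendant '[{"tx":0,"ty":-0.01,"tz":0,"spin":1,"claw":1},{"tx":0,"ty":-0.01,"tz":0,"spin":1,"claw":1},{"tx":0,"ty":-0.01,"tz":0,"spin":1,"claw":1},{"tx":0,"ty":-0.01,"tz":0,"spin":1,"claw":1},{"tx":0,"ty":-0.01,"tz":0,"spin":1,"claw":1},{"tx":0,"ty":-0.01,"tz":0,"spin":1,"claw":1},{"tx":0,"ty":-0.01,"tz":0,"spin":1,"claw":1},{"tx":0,"ty":0,"tz":0,"spin":0,"claw":1}]'
python3 -c '
from h import *
o=env.get_obs();print(o["wrist_torque"],o["qpos"],tool(np.r_[np.array([.5252,-.3964])-.0072*np.array([np.cos(np.radians(o["tool_rot"][2])),np.sin(np.radians(o["tool_rot"][2]))]),.1546]))'
```

```text
time_s: 17.8
tool_pos: [0.5198, -0.3971, 0.1546]
tool_rot: [179.9, -0.1, 7.8]
force: [-0.2, 1.7, 8.0]
grip_width: 0.0135
grasp_force: 29.9
[ 0.44419626  0.19506348 -0.01978146] [ 45.17532171  20.88480146 -12.92884885  86.27485577   4.73890242
  73.22831206 -50.45469891] [-0.03562124  0.00024172 -0.00051558]
```

```bash
python3 -m pendant '[{"tx":-0.006,"ty":-0.01,"tz":0,"spin":1,"claw":1},{"tx":-0.006,"ty":-0.01,"tz":0,"spin":1,"claw":1},{"tx":-0.004,"ty":-0.01,"tz":0,"spin":1,"claw":1},{"tx":0,"ty":-0.01,"tz":0,"spin":1,"claw":1},{"tx":0,"ty":-0.01,"tz":0,"spin":1,"claw":1},{"tx":0,"ty":-0.01,"tz":0,"spin":1,"claw":1},{"tx":0,"ty":-0.01,"tz":0,"spin":1,"claw":1},{"tx":0,"ty":-0.01,"tz":0,"spin":1,"claw":1},{"tx":0,"ty":0,"tz":0,"spin":0,"claw":1}]'
python3 -c '
from h import *
o=env.get_obs();print(o["wrist_torque"],tool(np.r_[np.array([.5252,-.3964])-.0072*np.array([np.cos(np.radians(o["tool_rot"][2])),np.sin(np.radians(o["tool_rot"][2]))]),.1546]))'
```

```text
time_s: 18.92
tool_pos: [0.5197, -0.3936, 0.1547]
tool_rot: [180.0, -0.2, -24.2]
force: [-0.7, 0.9, 8.5]
grip_width: 0.0136
grasp_force: 29.9
[ 0.3859624   0.10845127 -0.020294  ] [-0.02078279  0.00630288  0.00235922]
```

```bash
python3 -m pendant '[{"tx":0,"ty":-0.005,"tz":0,"spin":0.5,"claw":1},{"tx":0,"ty":-0.005,"tz":0,"spin":0.5,"claw":1},{"tx":0,"ty":-0.005,"tz":0,"spin":0.4,"claw":1},{"tx":0,"ty":0,"tz":0,"spin":0,"claw":1}]'
python3 -c '
from h import *
print(env.get_obs()["wrist_torque"])'
python3 -m pendant '[{"tx":0,"ty":-0.003,"tz":0,"spin":0.3,"claw":1},{"tx":0,"ty":-0.003,"tz":0,"spin":0.2,"claw":1},{"tx":0,"ty":0,"tz":0,"spin":0,"claw":1}]'
python3 -c '
from h import *
print(env.get_obs()["wrist_torque"])'
```

```text
time_s: 19.42
tool_pos: [0.52, -0.393, 0.1547]
tool_rot: [-180.0, -0.2, -29.8]
force: [-0.5, 1.9, 9.4]
grip_width: 0.0135
grasp_force: 29.9
[0.39065518 0.11043008 0.02036404]
time_s: 19.8
tool_pos: [0.5201, -0.3929, 0.1547]
tool_rot: [-180.0, -0.2, -31.8]
force: [-0.0, 1.3, 8.2]
grip_width: 0.0135
grasp_force: 29.9
[0.28393847 0.10701383 0.03018877]
```

At 79.6° the lugs should be under the pockets. I'll ease up and see whether they rise.

```bash
python3 -m pendant '[{"tx":0,"ty":0,"tz":-0.025,"spin":0,"claw":1},{"tx":0,"ty":0,"tz":-0.025,"spin":0,"claw":1},{"tx":0,"ty":0,"tz":-0.025,"spin":0,"claw":1},{"tx":0,"ty":0,"tz":0,"spin":0,"claw":1},{"tx":0,"ty":0,"tz":0,"spin":0,"claw":1}]'
python3 -c '
from h import *
print(env.get_obs()["wrist_torque"])'
```

```text
time_s: 20.42
tool_pos: [0.52, -0.3928, 0.1579]
tool_rot: [-180.0, -0.2, -31.7]
force: [-0.5, 0.1, 5.7]
grip_width: 0.0137
grasp_force: 29.9
[ 0.23104908 -0.03355155 -0.00429873]
```

```bash
python3 -m pendant '[{"tx":0,"ty":0,"tz":-0.02,"spin":0,"claw":1},{"tx":0,"ty":0,"tz":-0.01,"spin":0,"claw":1},{"tx":0,"ty":0,"tz":0,"spin":0,"claw":1},{"tx":0,"ty":0,"tz":0,"spin":0,"claw":1}]'
python3 -m pendant '[{"tx":0,"ty":0,"tz":-0.02,"spin":0,"claw":1},{"tx":0,"ty":0,"tz":0,"spin":0,"claw":1},{"tx":0,"ty":0,"tz":0,"spin":0,"claw":1}]'
```

```text
time_s: 20.92
tool_pos: [0.5198, -0.3928, 0.159]
tool_rot: [-180.0, -0.1, -31.8]
force: [1.7, -0.2, 5.8]
grip_width: 0.0141
grasp_force: 29.9
time_s: 21.3
tool_pos: [0.5194, -0.3927, 0.1596]
tool_rot: [-180.0, -0.1, -31.8]
force: [2.6, -0.2, 3.9]
grip_width: 0.0136
grasp_force: 29.9
```

The lugs have risen into the pockets and stopped at about 57 mm. Releasing and withdrawing upwards.

```bash
python3 -m pendant '[{"tx":0,"ty":0,"tz":0,"spin":0,"claw":0.5},{"tx":0,"ty":0,"tz":0,"spin":0,"claw":0.5},{"tx":0,"ty":0,"tz":0,"spin":0,"claw":0.5},{"tx":0,"ty":0,"tz":0,"spin":0,"claw":0.5},{"tx":0,"ty":0,"tz":0,"spin":0,"claw":0.5},{"tx":0,"ty":0,"tz":0,"spin":0,"claw":0.5}]'
python3 -m pendant '[{"tx":0,"ty":0,"tz":-0.2,"spin":0,"claw":0.5},{"tx":0,"ty":0,"tz":-0.5,"spin":0,"claw":0.5},{"tx":0,"ty":0,"tz":-0.7,"spin":0,"claw":0.5},{"tx":0,"ty":0,"tz":-0.7,"spin":0,"claw":0.5},{"tx":0,"ty":0,"tz":0,"spin":0,"claw":0.5}]'
python3 - <<'E'
from h import *
i=cams.camera_info("wrist");a=cams.read_camera("wrist");cv2.imwrite("pics/w9.png",a[:,:,::-1])
s=cams.camera_info("scene");im=cams.read_camera("scene")[:,:,::-1];cv2.imwrite("pics/s9.png",im)
h=cv2.cvtColor(im,cv2.COLOR_BGR2HSV);m=cv2.inRange(h,(105,130,50),(130,255,255));m[:,:360]=0;m[:,480:]=0;m[240:]=0
n,l,st,c=cv2.connectedComponentsWithStats(m);k=1+st[1:,4].argmax();print(st[k],c[k])
# same band reference on bench: centroid at (330.93,223.45): infer band mid height, then project at base for underside 57 / 61
for z in np.arange(.06,.09,.005):print(z,proj(s,[.4457,-.1543,z])[0].round(1),"->locked",proj(s,[.5252,-.3964,z+.057])[0].round(1),"61:",proj(s,[.5252,-.3964,z+.061])[0].round(1))
hw=cv2.cvtColor(a[:,:,::-1].copy(),cv2.COLOR_BGR2HSV)
for nm,lo,hi in(("yellow",(22,120,120),(35,255,255)),("red",(0,150,100),(6,255,255))):
    n,l,st,c=cv2.connectedComponentsWithStats(cv2.inRange(hw,lo,hi))
    print(nm,[(c[q].round(1).tolist(),int(st[q,4])) for q in range(1,n) if 2<st[q,4]<200])
o=env.get_obs();b=np.array([.5252,-.3964])
for nm,g,z,r in(("red dots -32.1",-32.1,.08,.031),("ticks -32",-32,.165,.0235),("slot",47.8,.08,.031)):
    print(nm,[proj(i,[*(b+r*k*np.array([np.cos(np.radians(g)),np.sin(np.radians(g))])),z])[0].round(1) for k in(1,-1)])
E
```

```text
time_s: 22.05
tool_pos: [0.5186, -0.3926, 0.1594]
tool_rot: [180.0, -0.0, -31.8]
force: [-0.3, 0.9, -0.3]
grip_width: 0.0431
grasp_force: 0.0
time_s: 22.68
tool_pos: [0.5203, -0.3937, 0.2692]
tool_rot: [180.0, -0.4, -31.8]
force: [0.9, 0.2, -0.1]
grip_width: 0.0434
grasp_force: 0.0
[411 206  15  16 199] [417.85427136 213.83919598]
0.06 [331.2 221.9] ->locked [417.2 213.1] 61: [417.3 211.9]
0.065 [331.2 220.4] ->locked [417.3 211.6] 61: [417.5 210.4]
0.07 [331.3 219. ] ->locked [417.5 210.1] 61: [417.6 208.8]
0.07500000000000001 [331.3 217.5] ->locked [417.6 208.5] 61: [417.8 207.3]
0.08000000000000002 [331.3 216.1] ->locked [417.8 207. ] 61: [417.9 205.8]
0.08500000000000002 [331.4 214.6] ->locked [418.  205.5] 61: [418.1 204.2]
yellow [([344.4, 140.1], 55), ([290.5, 156.5], 4), ([315.5, 160.5], 12), ([343.2, 165.8], 6), ([287.7, 174.0], 7), ([284.1, 184.7], 9), ([219.2, 295.3], 9), ([414.8, 299.5], 15), ([218.7, 303.1], 9), ([219.0, 312.0], 3)]
red [([315.7, 144.0], 7)]
red dots -32.1 [array([316.5, 143.3]), array([316.2, 194.2])]
ticks -32 [array([316.3, 163.1]), array([316.2, 211.5])]
slot [array([290.8, 164.7]), array([341.7, 173.9])]
```

The yellow tick at wrist pixel (315.5,160.5) lines up with the red pocket dot at (315.7,144). The band position fits the locked height, the arm reads no contact, and the hand is clear. Handing in.

```bash
python3 -c '
from cell import env
print(env.sign_off())'
```

```text
the job is handed in; nothing more can be done
None
```

I fitted the blue cartridge into the filter base, pressed it down, twisted it about 80° clockwise into the lock pockets and let go. Its yellow tick lines up with the red pocket dot and the force readings fit the locked height, though the last scene picture could not confirm that height to the millimetre; I handed the job in with the arm clear.

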